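# Park and lock a coasting sample carousel

## Task

The sample carousel is still coasting round. Slow it gently by touching the plain outer band of its wheel so that it comes to rest, let go, with the yellow-framed lock hole centred in the fixed black slot; only then push the red lock lever fully down so that its steel tab drops through the slot into the hole. Let nothing else on the bench be pushed about.

Things in the scene. Friction and masses are not known exactly. Their poses are not given: they have to be found in the camera images.
- stand: Fixed grey stand of the carousel; origin at the bench surface on the wheel's vertical axis, z up. Its -x axis points from the wheel's axis to the slot, the lock lever and the pillar that carries them (150 to 185 mm from the axis, 72 mm wide, up to 122 mm above the bench). Its place and yaw differ from run to run.
- wheel: Blue wheel, 250 mm across, 12 mm thick, level; origin on its axis at the underside; top face 79 to 85 mm above the bench. It spins freely, counter-clockwise from above, at 1.2 to 2.5 rad/s once up to speed (1 s), and would coast for over a minute; inertia about 0.006 kg m2. Let go at rest it stays put. Six red-capped vials (40 mm tall) and a knob stand on it within 48 mm of the axis.
- band (a point): Point on the wheel's vertical axis at the height of its top face. The plain outer band, 90 to 124 mm from the axis, is where fingers brake it by friction, best on the side away from the pillar. A finger pressed there can also drag the wheel round.
- spindle (a joint): Height of the wheel on its sprung spindle (m); resting value differs from run to run, between -0.003 and 0.003. It yields 2.5 mm per newton pressed down, as far as -0.010 (3 to 5 N), then stops hard. A press of a few tenths of a mm slows the wheel over about a second; 2 mm stops it nearly at once.
- lock_hole (a point): Centre of the lock hole in the wheel, at the wheel's top face, 75 mm from the axis: a rectangular through hole 24 mm radially by 38 mm along the turn, framed in yellow on three sides. It turns with the wheel.
- slot (a point): Centre of the fixed slot, 75 mm from the axis, 98 mm above the bench: the 40 mm gap between two black fork prongs (each 12 mm wide, 92 to 98 mm above the bench) that run from the pillar to 58 mm from the axis, open towards it. The hole is in place when below this point, centred within about 5 mm: the lever's tab is 28 mm wide, the hole 38 mm.
- lever_top (a point): Middle of the upper face of the red lock lever, 45 mm from its hinge. The lever is 22 mm wide, 90 mm long, and points from the pillar towards the axis, its tip raised 54 degrees at the start. To lower it press straight down from above about 123 mm from the wheel's axis; its upper face ends level, 120 mm above the bench. It takes 1 to 5 N and stays where it is left.
- lock (a joint): Angle of the lock lever about its hinge (158 mm from the wheel's axis, 112 mm above the bench): 0 raised (start), 0.95 rad fully down, against its stop, with its tab in the wheel's hole.
- beaker_rim (a point): Bystander: empty glass beaker, 76 mm across, 100 mm tall; the point is the centre of its mouth.
- sample_jar: Bystander: white jar with red cap, 64 mm across, 85 mm tall; origin at its foot.
- wash_bottle: Bystander: white bottle with blue cap, 68 mm across, 160 mm tall; origin at its foot.

How it is judged:
On the way, in this order (a step that is already met when the one before it is completed fails the run):
1. the wheel has been brought to rest, untouched by the robot, with the lock hole centred in the slot within 6 mm and the lever still raised (horizontal distance between lock_hole and slot below 0.006 m and angular speed of wheel below 0.05 rad/s and value of joint lock below 0.15 rad and contact force between each of the arm, the fingers and wheel below 0.05 N), for 0.5 s.
2. the lock lever is fully down with the hole under the slot (value of joint lock above 0.88 rad and horizontal distance between lock_hole and slot below 0.008 m), for 0.2 s.
At the end, for the whole second after the job is handed in: The lock lever is down (joint lock above 0.88 rad), the lock hole lies within 8 mm of the slot's centre seen from above, and the wheel is at rest (below 0.05 rad/s) (all of step 2 and angular speed of wheel below 0.05 rad/s); the robot touches nothing.
It fails at once if the lever is pushed down onto the wheel while it is still turning (lock beyond 0.35 rad with the wheel above 0.3 rad/s) (value of joint lock above 0.35 rad and angular speed of wheel above 0.3 rad/s).
It fails at once if the wheel is pressed roughly (more than 15 N) (contact force between any of the fingers, the arm and wheel above 15 N).
It fails at once if a bystander is pushed more than 30 mm (distance of any of beaker_rim, sample_jar, wash_bottle from where it was at the start of the episode above 0.03 m).
It also fails if it takes over 67 s, if anything falls off the work surface, if the arm or the gripper's body presses on something with over 40 N, if the wrist force passes 120 N, or if a joint passes its speed limit or range.

## Robot

A 6-joint arm with a two-finger parallel gripper is mounted at the origin on the work surface. World frame = base frame: x ahead of the robot, y to its left, z up, the work surface at z = 0. Lengths are in m, angles in rad, forces in N, time in s.
With the tool pointing down it reaches from about 0.275 to 0.775 m from the base axis. Payload 14.6 kg.
Tool frame: the origin (TCP) lies at the very end of the fingers, on their centre line; the grasp point (between the pads) lies 19 mm behind it; x points along the fingers, z is the direction in which the jaws open and shut, and the axes are right-handed (so a half turn about x gives the same grasp; the last joint's range is limited). The gripper opens to 85 mm and grips with 20 to 120 N. Pads are 22 mm wide; open, the fingers measure 114 mm over their backs; the gripper's body (76 mm by 85 mm) begins 54 mm behind the grasp point. The pads swing forward as they close: fully open they stand 13 mm farther back than shut.
Start: joints at [-1.305, 0.263, -0.048, 1.259, 0, 1.415], TCP at [0.214, -0.479, 0.231] pointing down, gripper open.
Joint ranges: [-2.65, 2.65], [-0.89, 1.7], [-1.18, 1.37], [-2.13, 2.11], [-1.35, 1.29], [-3.14, 3.14]. Speed limits (rad/s): [1.89, 1.89, 2.57, 2.79, 3.14, 3.14].

## Interface

Orientations are given as a unit quaternion [w, x, y, z].
In Python, from rig import state, get_image, camera_model, sign_off, find_in, landmark_of gives the robot as it stands. The module is installed in compiled form; this text tells all that it offers.
- The arm moves only by the tool send_rows, never from a script. Its argument "targets" is a list of rows, each a list of 7 numbers: the shift along the tool's x, y, z in m, then the turn, a rotation vector about the tool's x, y, z in degrees, then the closure in counts, from 0 (fully open) to 255 (shut). A call has 1 to 5 rows; each row is the pose to reach, as a shift and turn from the pose commanded when the call began, along the tool's axes at that moment; what a row does not reach only later rows make up. A row lasts 1/8 s, in which the tool goes at most 62.5 mm and 10.7 degrees, less where a joint would pass 70% of its speed; a pose out of reach is approached as far as the arm can. A call with a gripper value outside its range is refused whole. The fingers move at their own pace and stop on an object; "grip_force" is the grip in N (left out, the last holds). Time passes only in rows, so rows that repeat a pose let the fingers close. It gives the time, the measured TCP pose, the force and the opening at its end, in the units of the state.
- state(): the state, without advancing time (a new reading comes with each control period).
- get_image(name): name is "side" or "top"; returns (picture, depth): 400x640x3 uint8, red, green, blue; 400x640 float32, m along the optical axis (not along the pixel's ray), 0 where there is no reading.
- camera_model(name): a dict with "mtx" (3x3 intrinsics, pixels), "T" (4x4, takes a point from camera to world coordinates). Camera axes: x right, y down, z forward; pixel columns grow to the right and rows downward; lengths in m; the calibration is good to about 2 mm. A picture is of the moment at which its call begins. camera_model takes no time and is no camera call.
- sign_off(): hands the job in, once; it reports no verdict.
Trained networks look in the newest picture that a camera, given by its name, has taken for a name from the list of things; names that differ only in an ending like _2 or _b are one class to them, and where a whole thing is asked for, a point or a joint stands for the part that bears it (a point fixed in the world has none). Each returns a list of dicts, best first, with "score" (0 to 1); they miss things now and then, are a little off and sometimes report something else, mostly with a low value. They report only what shows in the picture. A call takes as long as a camera call.
- find_in(camera, query): "bbox" ([left, top, right, bottom] in pixels, round what is visible of it).
- landmark_of(camera, query): "xy" ([column, row] in pixels: a listed point, or the origin of a listed thing).
The state is a dict: "time": time; "joint_positions": joint angles; "joint_vel": joint speeds; "joint_efforts": joint torques, N m; "position": TCP position; "eef_rot": TCP orientation; "wrist_force": force on the tool from outside, world axes, zero at the start; "ft_torque": the same for the moment, N m; "opening": finger opening in m.
Only numpy, scipy, OpenCV 4.12 (cv2) and the standard library are available. Lean on these libraries where they do the work, as an engineer would, in place of code of your own. Each camera call takes 0.05 s, during which the arm holds its last target.

## Working session

There is one attempt and no reset: what is moved stays moved. The work goes in short steps, Python scripts to look and compute and a tool call to move; the robot and the scene stay as the last step left them, time stands still between calls to the robot, and variables do not carry over. Pictures are saved under pics/ and viewed, and the job is handed in when it is done.

Besides the shell and the picture viewer there is one more tool, called after "Emit:" in YAML: its name, and indented under it one key for each argument. send_rows: Moves the arm, as the interface text tells. Its arguments: {"type":"object","properties":{"targets":{"type":"array","items":{"type":"array","items":{"type":"number"}}},"grip_force":{"type":"number"}},"required":["targets"]}

```bash
mkdir -p pics; cat > h.py <<'E'
import numpy as np, cv2
from rig import state, get_image, camera_model, sign_off, find_in, landmark_of
def save(img,n): cv2.imwrite('pics/'+n+'.png',img[:,:,::-1])
def ray(cam,uv,z):
    c=camera_model(cam);K=c['mtx'];T=np.array(c['T'])
    d=T[:3,:3]@np.linalg.solve(K,[uv[0],uv[1],1]);o=T[:3,3]
    return o+d*(z-o[2])/d[2]
def dep(cam,u,v,d):
    c=camera_model(cam);T=np.array(c['T'])
    p=np.linalg.solve(c['mtx'],np.array([u,v,1.]))*d
    return T[:3,:3]@p+T[:3,3]
def proj(cam,p):
    c=camera_model(cam);T=np.linalg.inv(np.array(c['T']))
    q=c['mtx']@(T[:3,:3]@np.array(p)+T[:3,3]);return q[:2]/q[2]
E
python3 - <<'E'
from h import *
np.set_printoptions(precision=4,suppress=True)
for c in ['top','side']:
    i,d=get_image(c); save(i,c+'0'); np.save(c+'0.npy',d); np.save(c+'0i.npy',i)
    print(c,camera_model(c)['T'])
for q in ['stand','band','lock_hole','slot','lever_top','beaker_rim','sample_jar','wash_bottle']:
    print(q,[(np.round(r['xy'],1),round(r['score'],2)) for r in landmark_of('top',q)[:2]])
s=state();print(s['time'],s['position'],s['eef_rot'],s['wrist_force'],s['opening'])
E
```

```text
top [[-0.0117 -0.9893  0.1457  0.4173]
 [-0.9998  0.0136  0.0124  0.0103]
 [-0.0143 -0.1456 -0.9892  1.1716]
 [ 0.      0.      0.      1.    ]]
side [[-0.9847 -0.0992  0.1432  0.3757]
 [-0.1739  0.6082 -0.7745  1.0602]
 [-0.0103 -0.7876 -0.6161  0.9393]
 [ 0.      0.      0.      1.    ]]
stand [(array([320.6, 213.5]), 0.61)]
band [(array([319.2, 210.1]), 0.56)]
lock_hole [(array([288.3, 209.2]), 0.71), (array([200.1, 191.8]), 0.24)]
slot [(array([330.7, 228.1]), 0.6), (array([349.2, 248.3]), 0.5)]
lever_top [(array([348.4, 249. ]), 0.62), (array([317. , 207.4]), 0.29)]
beaker_rim [(array([178.3, 241.1]), 0.58)]
sample_jar []
wash_bottle [(array([196.2, 187.6]), 0.89)]
0.5 [ 0.2144 -0.4792  0.2313] [ 0.5934  0.3845  0.5934 -0.3846] [-0.8158 -1.3897  0.5107] 0.08558511197079263
```

View pics/top0.png

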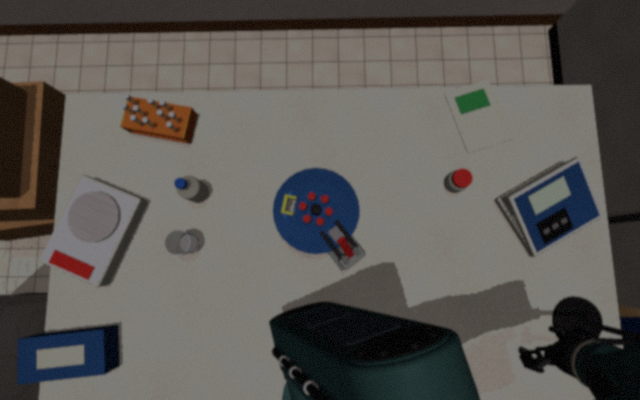

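View pics/side0.png

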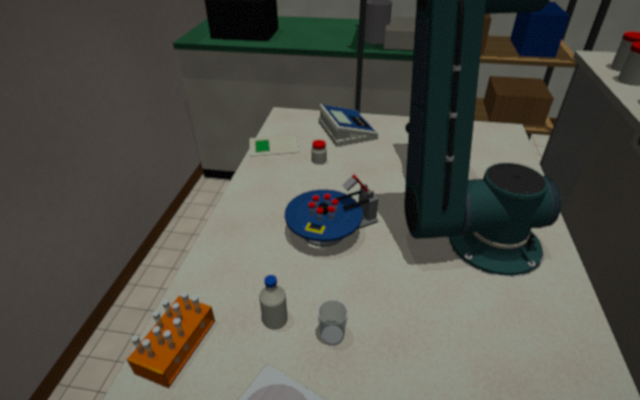

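```bash
python3 - <<'E'
from h import *
np.set_printoptions(precision=4,suppress=True)
i=np.load('top0i.npy');d=np.load('top0.npy')
print(camera_model('top')['mtx'])
for n,uv,z in [('axis',(319.2,210.1),.082),('stand',(320.6,213.5),0),('slot',(330.7,228.1),.098),('lever',(348.4,249),.15),('beaker',(178.3,241.1),.1),('wash',(196.2,187.6),0)]: print(n,ray('top',uv,z))
# depth cloud: wheel top level points
v,u=np.mgrid[0:400,0:640]; m=d>0
P=np.stack([dep('top',a,b,c) for a,b,c in zip(u[m],v[m],d[m])])
np.save('P.npy',P); 
s=(abs(P[:,2]-.082)<.008)&(abs(P[:,0]-.4)<.2)&(abs(P[:,1])<.2)
print(s.sum(),np.percentile(P[s,2],[5,25,50,75,95]))
im=i[v[m],u[m]].astype(int)
b=s&(im[:,2]>im[:,0]+30)
print(b.sum(),P[b].min(0),P[b].max(0))
E
```

```text
[[382.8173   0.     319.3973]
 [  0.     382.8173 198.876 ]
 [  0.       0.       1.    ]]
axis [0.5454 0.0249 0.082 ]
stand [0.5444 0.0218 0.    ]
slot [ 0.4923 -0.0069  0.098 ]
lever [ 0.4328 -0.052   0.15  ]
beaker [0.4612 0.4201 0.1   ]
wash [0.6308 0.4092 0.    ]Traceback (most recent call last):
  File "<stdin>", line 8, in <module>
  File "h.py", line 9, in dep
    c=camera_model(cam);T=np.array(c['T'])
ValueError: time passes only in moves, steps and waits
```

The top view shows the wheel at about (316,211), with the lever and pillar towards the lower right at about (345,250). The hole is at (288,206), the wash bottle at (187,187), the beaker at (183,241) and the jar at (459,180). The side view agrees. Next I refine the axis and the stand yaw.

```bash
cat > h.py <<'E'
import numpy as np, cv2, pickle, os
from rig import state, get_image, camera_model, sign_off, find_in, landmark_of
if not os.path.exists('cm.pkl'):
    pickle.dump({c:{k:np.array(v) for k,v in camera_model(c).items() if k in('mtx','T')} for c in('top','side')},open('cm.pkl','wb'))
CM=pickle.load(open('cm.pkl','rb'))
np.set_printoptions(precision=4,suppress=True)
def save(img,n): cv2.imwrite('pics/'+n+'.png',img[:,:,::-1])
def ray(cam,uv,z):
    K,T=CM[cam]['mtx'],CM[cam]['T']
    uv=np.atleast_2d(uv).astype(float)
    d=(T[:3,:3]@np.linalg.solve(K,np.c_[uv,np.ones(len(uv))].T)).T;o=T[:3,3]
    return o+d*((z-o[2])/d[:,2])[:,None]
def cloud(cam,d):
    K,T=CM[cam]['mtx'],CM[cam]['T'];v,u=np.mgrid[0:400,0:640]
    p=np.stack([(u-K[0,2])/K[0,0]*d,(v-K[1,2])/K[1,1]*d,d],-1)
    return p@T[:3,:3].T+T[:3,3]
def proj(cam,p):
    T=np.linalg.inv(CM[cam]['T']);q=CM[cam]['mtx']@(T[:3,:3]@np.array(p)+T[:3,3]);return q[:2]/q[2]
E
python3 - <<'E'
from h import *
for c,win in (('top',(265,365,160,275)),('side',(275,390,180,255))):
    i=np.load(c+'0i.npy').astype(int);d=np.load(c+'0.npy')
    P=cloud(c,d)
    m=np.zeros((400,640),bool);m[win[2]:win[3],win[0]:win[1]]=1
    blue=m&(i[:,:,2]>i[:,:,0]+25)&(i[:,:,2]>50)
    Q=P[blue&(d>0)];print(c,blue.sum(),np.percentile(Q[:,2],[5,25,50,75,95]))
    cnt=max(cv2.findContours(blue.astype(np.uint8),cv2.RETR_EXTERNAL,cv2.CHAIN_APPROX_NONE)[0],key=cv2.contourArea)
    h=cv2.convexHull(cnt)[:,0]
    W=ray(c,cnt[:,0],.082)[:,:2]
    from scipy.optimize import least_squares
    f=lambda p:np.hypot(W[:,0]-p[0],W[:,1]-p[1])-.125
    r=least_squares(f,[.545,.025],loss='soft_l1',f_scale=.002);print('circ',r.x,np.median(abs(f(r.x))))
    im=cv2.imread(f'pics/{c}0.png')[win[2]-10:win[3]+10,win[0]-10:win[1]+10]
    cv2.imwrite(f'pics/{c}0z.png',cv2.resize(im,None,fx=5,fy=5,interpolation=cv2.INTER_CUBIC)[:600,:800])
E
```

```text
top 4427 [0.0788 0.0808 0.0821 0.0835 0.0856]
circ [0.5512 0.038 ] 0.006668532610683342
side 2276 [0.0783 0.08   0.0812 0.0825 0.0859]
circ [0.5498 0.0478] 0.011182815688008677
```

```bash
ls pics; python3 -c "
import h;print(h.state()['time'])"
```

```text
side0.png
side0z.png
top0.png
top0z.png
0.5
```

View pics/top0z.png

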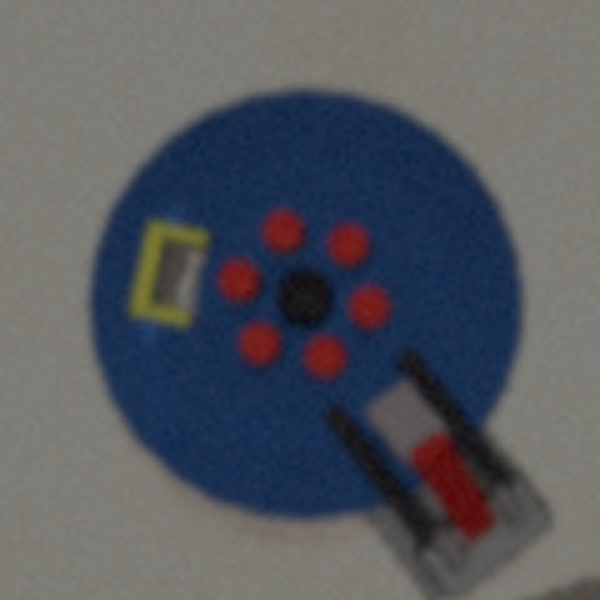

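View pics/side0z.png

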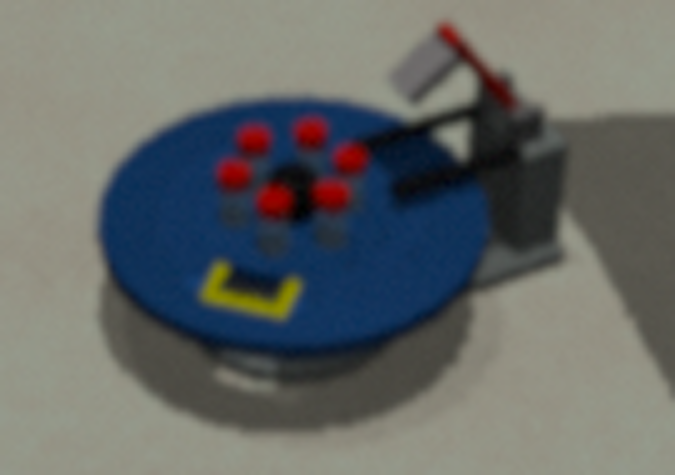

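```bash
cat >> h.py <<'E'
from scipy.optimize import least_squares
from scipy.spatial.transform import Rotation as Rot
def tool():
    s=state();q=s['eef_rot'];return s,Rot.from_quat([q[1],q[2],q[3],q[0]])
E
python3 - <<'E'
from h import *
for c,win,z in (('top',(265,365,160,275),.082),('side',(275,390,180,255),.076)):
    i=np.load(c+'0i.npy').astype(int)
    m=np.zeros((400,640),bool);m[win[2]:win[3],win[0]:win[1]]=1
    blue=m&(i[:,:,2]>i[:,:,0]+25)&(i[:,:,2]>50)
    h=np.concatenate([k[:,0] for k in cv2.findContours(blue.astype(np.uint8),cv2.RETR_EXTERNAL,cv2.CHAIN_APPROX_NONE)[0]])
    for z in (.082,.079):
        W=ray(c,h,z)[:,:2]
        k=np.hypot(*(W-[.543,.032]).T)>.11
        V=W[k];f=lambda p:np.hypot(V[:,0]-p[0],V[:,1]-p[1])-p[2]
        r=least_squares(f,[.545,.025,.125],loss='soft_l1',f_scale=.002);print(c,z,k.sum(),r.x,np.median(abs(f(r.x))))
# prong ends from zoom, top, z=.098
o=np.array([255,150])
for a,b in (((332,412),(425,535)),((408,355),(510,480))):
    A,B=ray('top',[np.array(a)/5+o,np.array(b)/5+o],.098);dd=B-A;print(A,B,np.degrees(np.arctan2(dd[1],dd[0])))
s,R=tool();print(R.as_matrix())
E
```

```text
top 0.082 229 [0.5464 0.0351 0.121 ] 0.0007103100886949737
top 0.079 229 [0.5468 0.0352 0.1213] 0.0007125151203529606
side 0.082 173 [0.546  0.0387 0.1228] 0.0009161686351877862
side 0.079 175 [0.5467 0.0352 0.1232] 0.0009513314567962811
[0.4806 0.0193 0.098 ] [ 0.4119 -0.0314  0.098 ] -143.56379356413274
[ 0.512  -0.0238  0.098 ] [ 0.4416 -0.0792  0.098 ] -141.78818711868118
[[-0.0001  0.9128  0.4085]
 [ 0.      0.4085 -0.9128]
 [-1.     -0.     -0.    ]]
```

Emit:
send_rows:
  targets:
    - [0, 0.045, -0.026, 0, 0, 0, 255]
    - [0, 0.09, -0.052, 0, 0, 0, 255]
    - [0, 0.135, -0.078, 0, 0, 0, 255]
    - [0, 0.18, -0.104, 0, 0, 0, 255]
    - [0, 0.225, -0.13, 0, 0, 0, 255]
  grip_force: 40

```text
time: 1.12
position: [0.3675, -0.2672, 0.2314]
eef_rot: [0.594, 0.385, 0.593, -0.385]
wrist_force: [1.1, 0.3, -0.3]
opening: 0.0002
```

Emit:
send_rows:
  targets:
    - [0, 0.045, -0.026, 0, 0, 0, 255]
    - [0, 0.09, -0.052, 0, 0, 0, 255]
    - [0, 0.135, -0.078, 0, 0, 0, 255]
    - [0, 0.18, -0.104, 0, 0, 0, 255]
    - [0, 0.225, -0.13, 0, 0, 0, 255]

```text
time: 1.75
position: [0.5198, -0.0564, 0.2314]
eef_rot: [0.594, 0.385, 0.593, -0.384]
wrist_force: [0.8, 0.6, -0.1]
opening: -0.0002
```

```bash
python3 - <<'E'
from h import *
i,d=get_image('top');save(i,'t1');s,R=tool();print(s['time'],s['position'],s['opening'],s['wrist_force'])
T=np.array([.632,.0996,.135]);print(R.as_matrix().T@(T-s['position']))
print(landmark_of('top','lock_hole')[:2])
E
```

```text
1.8 [ 0.5223 -0.0526  0.2311] -5.611417647813365e-05 [-3.4809  4.2316 -1.5072]
[ 0.0964  0.1624 -0.0936]
[{'xy': [449.1, 184.1], 'score': 0.31}]
```

View pics/t1.png

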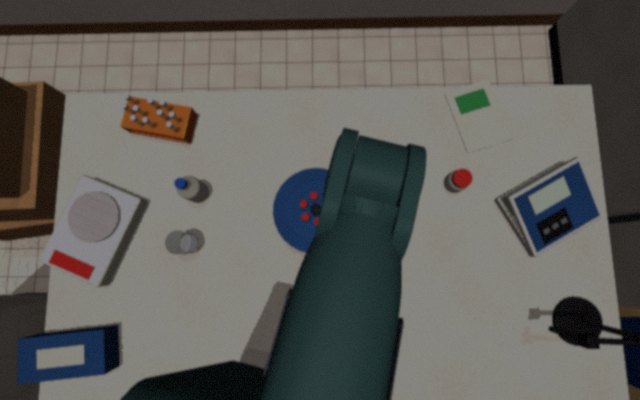

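```bash
python3 - <<'E'
from h import *
s,R=tool()
T=np.array([.6525,.035,.11]);print(R.as_matrix().T@(T-s['position']), R.as_matrix())
E
```

```text
[ 0.121   0.1569 -0.0275] [[ 0.0003  0.9111  0.4121]
 [ 0.0007  0.4121 -0.9111]
 [-1.      0.0006 -0.0005]]
```

Emit:
send_rows:
  targets:
    - [0, 0.045, -0.008, 0, 0, 0, 255]
    - [0, 0.09, -0.016, 0, 0, 0, 255]
    - [0.01, 0.13, -0.025, 0, 0, 0, 255]
    - [0.04, 0.16, -0.03, 0, 0, 0, 255]
    - [0.08, 0.16, -0.03, 0, 0, 0, 255]

```text
time: 2.48
position: [0.6544, 0.0352, 0.1502]
eef_rot: [0.594, 0.384, 0.593, -0.384]
wrist_force: [-0.7, -0.1, -0.4]
opening: 0.0001
```

Emit:
send_rows:
  targets:
    - [0.02, 0, 0, 0, 0, 0, 255]
    - [0.041, 0, 0, 0, 0, 0, 255]
    - [0.041, 0, 0, 0, 0, 0, 255]

```text
time: 2.85
position: [0.6518, 0.0342, 0.1091]
eef_rot: [0.592, 0.384, 0.594, -0.385]
wrist_force: [0.2, 0.9, -0.5]
opening: -0.0001
```

```bash
python3 - <<'E'
from h import *
for k in range(3):
    i,d=get_image('side');save(i,f's2{k}');s=state();print(s['time'],s['position'],s['wrist_force'])
    r=landmark_of('side','lock_hole')[:2]
    for e in r: print(e, ray('side',e['xy'],.082)[0])
im=cv2.imread('pics/s20.png')[120:280,240:440];cv2.imwrite('pics/s20z.png',cv2.resize(im,None,fx=3.7,fy=3.7,interpolation=cv2.INTER_CUBIC))
E
```

```text
2.9 [0.6525 0.0342 0.1103] [ 0.0736 -0.3045 -0.5377]
{'xy': [298.9, 209.5], 'score': 0.56} [0.626  0.0354 0.082 ]
3.0 [0.6532 0.0344 0.1113] [0.4311 0.6019 0.066 ]
{'xy': [299.8, 210.5], 'score': 0.58} [0.6221 0.0399 0.082 ]
3.1 [0.6533 0.0345 0.1113] [-0.3574  0.3874 -0.7976]
{'xy': [300.9, 212.7], 'score': 0.81} [0.6164 0.0501 0.082 ]
```

View pics/s20z.png

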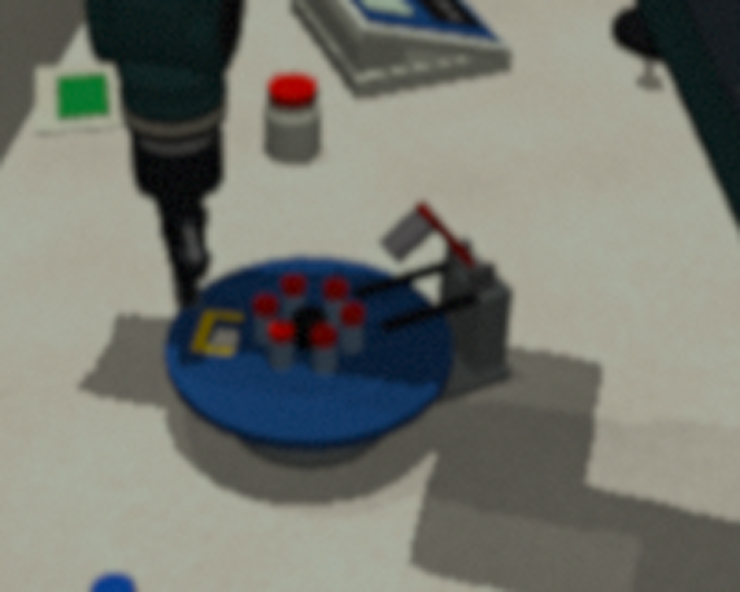

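```bash
cat >> h.py <<'E'
AX=np.array([.5465,.0352])
def yel(cam='side',z=.082,name=None):
    i,d=get_image(cam)
    if name: save(i,name)
    hsv=cv2.cvtColor(i,cv2.COLOR_RGB2HSV)
    m=(hsv[:,:,0]>20)&(hsv[:,:,0]<36)&(hsv[:,:,1]>130)&(hsv[:,:,2]>50)
    c=proj(cam,[*AX,z]);v,u=np.nonzero(m);k=(abs(u-c[0])<50)&(abs(v-c[1])<50)
    if k.sum()<8: return None
    W=ray(cam,np.c_[u[k],v[k]],z)[:,:2]-AX
    r=np.hypot(*W.T);W=W[(r>.045)&(r<.105)]
    if len(W)<8:return None
    w=W.mean(0);return np.degrees(np.arctan2(w[1],w[0]))%360,np.hypot(*w),len(W)
E
python3 - <<'E'
from h import *
for k in range(8):
    t=state()['time'];y=yel();print(round(t,3),np.round(y,3) if y else None)
E
```

```text
3.15 [30.812  0.085 65.   ]
3.2 [33.901  0.085 75.   ]
3.25 [38.901  0.084 79.   ]
3.3 [44.399  0.085 77.   ]
3.35 [50.134  0.084 77.   ]
3.4 [55.755  0.084 79.   ]
3.45 [60.675  0.084 82.   ]
3.5 [64.661  0.084 83.   ]
```

Emit:
send_rows:
  targets:
    - [0.012, 0, 0, 0, 0, 0, 255]
    - [0.022, 0, 0, 0, 0, 0, 255]
    - [0.022, 0, 0, 0, 0, 0, 255]

```text
time: 3.92
position: [0.652, 0.0347, 0.0869]
eef_rot: [0.593, 0.384, 0.594, -0.385]
wrist_force: [-0.2, 1.2, 1.0]
opening: -0.0001
```

```bash
python3 - <<'E'
from h import *
for k in range(3):
    t=state()['time'];y=yel(name=f's3{k}');print(round(t,3),np.round(y,3) if y else None)
print(state()['position'])
E
```

```text
3.925 [108.997   0.084  79.   ]
3.975 [114.275   0.083  80.   ]
4.025 [119.488   0.082  86.   ]
[0.6529 0.0347 0.0884]
```

Emit:
send_rows:
  targets:
    - [0, 0, 0, 0, 0, 0, 255]
    - [0, 0, 0, 0, 0, 0, 255]
    - [0, 0, 0, 0, 0, 0, 255]
    - [0.005, 0, 0, 0, 0, 0, 255]
    - [0.008, 0, 0, 0, 0, 0, 255]

```text
time: 4.7
position: [0.6526, 0.0347, 0.0798]
eef_rot: [0.593, 0.385, 0.594, -0.385]
wrist_force: [-0.1, -0.1, 0.9]
opening: -0.0
```

```bash
python3 - <<'E'
from h import *
for k in range(3):
    t=state()['time'];y=yel(name=f's4{k}');print(round(t,3),np.round(y,3) if y else None)
s=state();print(s['position'],s['wrist_force'])
E
```

```text
4.7 [181.904   0.086  59.   ]
4.75 [183.992   0.087  54.   ]
4.8 [185.463   0.087  49.   ]
[0.6526 0.0347 0.08  ] [0.4233 1.1002 0.9726]
```

```bash
python3 - <<'E'
from h import *
for k in range(8):
    t=state()['time'];y=yel(name=f's5{k}');print(round(t,3),np.round(y,3) if y else None)
s=state();print(s['position'],s['wrist_force'])
im=cv2.imread('pics/s57.png')[120:280,240:440];cv2.imwrite('pics/s57z.png',cv2.resize(im,None,fx=3.7,fy=3.7,interpolation=cv2.INTER_CUBIC))
E
```

```text
4.85 [185.741   0.087  48.   ]
4.9 [185.587   0.086  49.   ]
4.95 [185.474   0.087  50.   ]
5.0 [185.501   0.087  47.   ]
5.05 [185.728   0.086  50.   ]
5.1 [185.275   0.086  50.   ]
5.15 [185.378   0.087  52.   ]
5.2 [185.614   0.087  51.   ]
[0.6528 0.0347 0.0804] [-0.1566 -0.1714 -0.8747]
```

View pics/s57z.png

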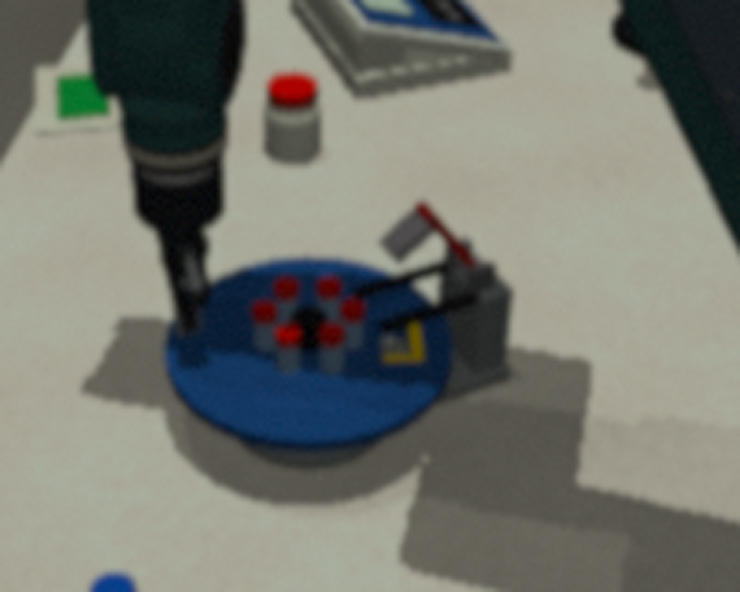

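```bash
cat >> h.py <<'E'
def vials(i,cam,z=.122):
    hsv=cv2.cvtColor(i,cv2.COLOR_RGB2HSV)
    m=((hsv[:,:,0]<8)|(hsv[:,:,0]>172))&(hsv[:,:,1]>150)&(hsv[:,:,2]>60)
    n,l,st,c=cv2.connectedComponentsWithStats(m.astype(np.uint8))
    c=c[1:][st[1:,4]>=8];W=ray(cam,c,z)[:,:2]-AX
    W=W[np.hypot(*W.T)<.06];return W
def vfit(W):
    # fit centre + radius + phase mod 60
    best=None
    for p0 in range(0,60,10):
        def f(p):
            k=np.round((np.degrees(np.arctan2(W[:,1]-p[1],W[:,0]-p[0]))-p[3])/60)
            a=np.radians(p[3]+60*k);return np.r_[W[:,0]-p[0]-p[2]*np.cos(a),W[:,1]-p[1]-p[2]*np.sin(a)]
        r=least_squares(f,[0,0,.036,p0])
        if best is None or r.cost<best.cost:best=r
    return best.x,np.sqrt(2*best.cost/len(W))
def yelimg(i,cam,z=.082):
    hsv=cv2.cvtColor(i,cv2.COLOR_RGB2HSV)
    m=(hsv[:,:,0]>20)&(hsv[:,:,0]<36)&(hsv[:,:,1]>130)&(hsv[:,:,2]>50)
    c=proj(cam,[*AX,z]);v,u=np.nonzero(m);k=(abs(u-c[0])<50)&(abs(v-c[1])<50)
    W=ray(cam,np.c_[u[k],v[k]],z)[:,:2]-AX
    r=np.hypot(*W.T);W=W[(r>.045)&(r<.105)]
    w=W.mean(0);return np.degrees(np.arctan2(w[1],w[0]))%360
E
python3 - <<'E'
from h import *
for n,c in (('top0','top'),('side0','side'),('s30','side'),('s31','side'),('s32','side'),('s40','side'),('s57','side')):
    i=cv2.imread(f'pics/{n}.png')[:,:,::-1].copy()
    W=vials(i,c);x,e=vfit(W);a=yelimg(i,c);print(n,len(W),x,e,a,(a-x[3])%60)
E
```

```text
top0 6 [-0.0011 -0.0006  0.0366 17.9905] 0.00030134747537973914 78.04135341681675 0.0508806848666552
side0 6 [-0.0004  0.0041  0.0361 21.4642] 0.0009523592786369529 80.15868010547965 58.694507552173576
s30 5 [ 0.0005  0.0025  0.0351 43.6597] 0.005204944904458809 108.99723097583085 5.33757337851128
s31 4 [ 0.0035 -0.0006  0.034  -5.3941] 0.008437904674262075 114.27456156838676 59.6686825366524
s32 6 [-0.0001  0.0058  0.0362 -0.7553] 0.0007040260838166486 119.48800949330081 0.24332820390448262
s40 6 [-0.0003  0.0079  0.0361  5.0298] 0.0007402806387506298 181.90376352430334 56.87397006129075
s57 6 [-0.0005  0.0075  0.0362 11.3135] 0.00048439377904299007 185.61417269731174 54.300669430668734
```

```bash
python3 - <<'E'
from h import *
s,R=tool();M=R.as_matrix();r=.1061
for a in (2.55,5.1,7.65,10.2,12.75,15.3,17.85,20.4,22.95,25.5):
    t=np.radians(a);d=np.array([r*(np.cos(t)-1),r*np.sin(t),0]);print(a,(M.T@d).round(4))
E
```

```text
2.55 [-0.      0.0018 -0.0044]
5.1 [-0.      0.0035 -0.0088]
7.65 [-0.      0.0049 -0.0133]
10.2 [-0.      0.0061 -0.0178]
12.75 [-0.      0.0072 -0.0224]
15.3 [-0.      0.008  -0.0271]
17.85 [-0.      0.0086 -0.0318]
20.4 [-0.      0.009  -0.0365]
22.95 [-0.      0.0092 -0.0412]
25.5 [-0.      0.0092 -0.0459]
```

Emit:
send_rows:
  targets:
    - [0.001, 0.0018, -0.0044, 0, 0, 0, 255]
    - [0.001, 0.0035, -0.0088, 0, 0, 0, 255]
    - [0.001, 0.0049, -0.0133, 0, 0, 0, 255]
    - [0.001, 0.0061, -0.0178, 0, 0, 0, 255]
    - [0.001, 0.0072, -0.0224, 0, 0, 0, 255]

```text
time: 5.88
position: [0.6501, 0.0585, 0.0793]
eef_rot: [0.593, 0.385, 0.593, -0.385]
wrist_force: [-0.3, -0.8, 1.5]
opening: -0.0001
```

```bash
cat > m.py <<'E'
from h import *
import sys
i,d=get_image('side');save(i,sys.argv[1]);W=vials(i,'side');x,e=vfit(W)
s=state();print(s['time'],s['position'],s['wrist_force'],'n',len(W),x,e)
im=cv2.imread(f'pics/{sys.argv[1]}.png')[120:280,240:440];cv2.imwrite(f'pics/{sys.argv[1]}z.png',cv2.resize(im,None,fx=3.7,fy=3.7,interpolation=cv2.INTER_CUBIC))
E
python3 m.py s6; python3 m.py s6b
```

```text
5.925 [0.65   0.0589 0.0793] [-0.3467  2.2625  0.9463] n 5 [ 0.0006  0.0128  0.0344 17.568 ] 0.005210737518651903
5.975 [0.6501 0.0586 0.0793] [-0.3287  0.9105  0.292 ] n 6 [-0.001   0.0086  0.0361 25.1522] 0.0010430032337970586
```

Emit:
send_rows:
  targets:
    - [0, 0.0008, -0.0047, 0, 0, 0, 255]
    - [0, 0.0014, -0.0094, 0, 0, 0, 255]
    - [0, 0.0018, -0.0141, 0, 0, 0, 255]
    - [0, 0.002, -0.0188, 0, 0, 0, 255]
    - [0, 0.002, -0.0217, 0, 0, 0, 255]

```text
time: 6.6
position: [0.643, 0.079, 0.0793]
eef_rot: [0.593, 0.384, 0.593, -0.384]
wrist_force: [0.6, -0.1, 0.6]
opening: 0.0003
```

```bash
python3 m.py s7; python3 m.py s7b; python3 m.py s7c
```

```text
6.65 [0.6429 0.0792 0.0793] [-0.2067 -0.2178  1.3325] n 4 [ 0.0003  0.0015  0.0337 36.8282] 0.00821747704932975
6.7 [0.643  0.079  0.0793] [-0.5594  0.7011  1.0025] n 4 [ 0.0003  0.0019  0.034  37.2124] 0.00807165367200827
6.75 [0.6431 0.0788 0.0793] [0.0535 0.2921 0.5266] n 4 [ 0.0005  0.0013  0.0341 36.8465] 0.007784853838387734
```

View pics/s7cz.png

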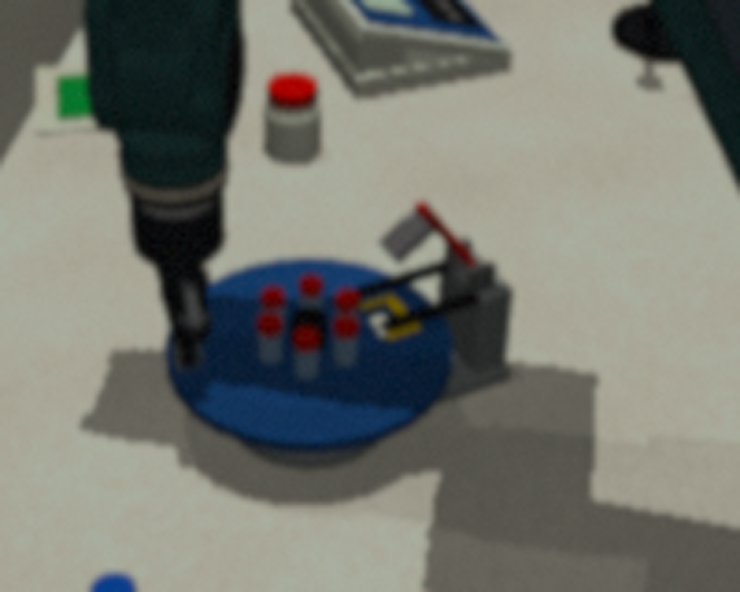

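Emit:
send_rows:
  targets:
    - [-0.01, 0, 0, 0, 0, 0, 255]
    - [-0.05, 0, 0, 0, 0, 0, 255]
    - [-0.1, 0, 0, 0, 0, 0, 255]
    - [-0.15, 0, 0, 0, 0, 0, 255]
    - [-0.17, 0, 0, 0, 0, 0, 255]

```text
time: 7.38
position: [0.6438, 0.0785, 0.2531]
eef_rot: [0.595, 0.385, 0.592, -0.384]
wrist_force: [0.2, 0.2, -1.0]
opening: 0.0002
```

```bash
python3 m.py s8; python3 -c "
from h import *
s,R=tool();print(R.as_matrix().T@(np.array([.45,-.33,.25])-s['position']))"
```

```text
7.425 [0.6441 0.0785 0.2543] [-1.7901 -0.6543  1.8985] n 4 [ 0.0006 -0.0012  0.0339 36.1728] 0.007547812745776654
[ 0.0033 -0.344   0.2937]
```

Emit:
send_rows:
  targets:
    - [0, -0.04, 0.034, 0, 0, 0, 255]
    - [0, -0.08, 0.068, 0, 0, 0, 255]
    - [0, -0.12, 0.102, 0, 0, 0, 255]
    - [0, -0.16, 0.136, 0, 0, 0, 255]
    - [0, -0.2, 0.17, 0, 0, 0, 255]

```text
time: 8.05
position: [0.5289, -0.1596, 0.2493]
eef_rot: [0.593, 0.385, 0.593, -0.385]
wrist_force: [0.6, -0.8, -0.5]
opening: -0.0002
```

Emit:
send_rows:
  targets:
    - [0, -0.04, 0.034, 0, 0, 0, 255]
    - [0, -0.08, 0.068, 0, 0, 0, 255]
    - [0, -0.12, 0.102, 0, 0, 0, 255]
    - [0, -0.145, 0.123, 0, 0, 0, 255]
    - [0, -0.145, 0.123, 0, 0, 0, 255]

```text
time: 8.68
position: [0.4468, -0.3314, 0.249]
eef_rot: [0.593, 0.385, 0.593, -0.386]
wrist_force: [0.2, 0.7, -0.1]
opening: -0.0001
```

```bash
python3 - <<'E'
from h import *
V=[];acc=0
for k in range(4):
    i,d=get_image('top');acc=acc+i.astype(float)/4
    W=vials(i,'top');print(len(W),*vfit(W),yelimg(i,'top'))
i=acc.round().astype(np.uint8);save(i,'t9')
W=vials(i,'top');print(len(W),*vfit(W),yelimg(i,'top'))
s,R=tool();print(s['time'],s['position'],landmark_of('top','lock_hole')[:1],landmark_of('top','slot')[:1])
im=cv2.imread('pics/t9.png')[160:270,265:370];cv2.imwrite('pics/t9z.png',cv2.resize(im,None,fx=5,fy=5,interpolation=cv2.INTER_CUBIC))
E
```

```text
6 [-0.0011 -0.0006  0.0366 35.0505] 0.000233982767491127 204.81660952142013
6 [-0.0011 -0.0006  0.0365 34.7808] 0.0002968771548111962 205.28692771208495
6 [-0.001  -0.0007  0.0366 34.8063] 0.00024245247054662135 205.28009905460516
6 [-0.001  -0.0006  0.0366 34.7841] 0.00031902308404057174 205.052955713693
6 [-0.0011 -0.0006  0.0366 34.6994] 0.0002870966629233772 205.28692771208495
8.875 [ 0.4483 -0.3288  0.2493] [{'xy': [331.0, 232.5], 'score': 0.6}] [{'xy': [332.6, 225.8], 'score': 0.8}]
```

View pics/t9z.png

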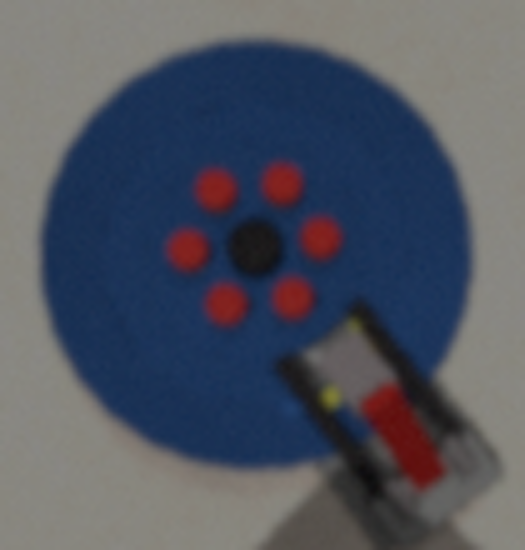

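```bash
python3 - <<'E'
from h import *
im=cv2.imread('pics/t9.png')[:,:,::-1]
g=im.max(2).astype(int)
# rotate/resample image on plane z=.098 in stand frame for a trial yaw
C=AX+[-.0007,-.0003]
from scipy.ndimage import map_coordinates
T=np.linalg.inv(CM['top']['T']);K=CM['top']['mtx']
def samp(yaw):
    r=np.arange(.060,.105,.001);t=np.arange(-.045,.0451,.001)
    u=np.array([-np.cos(yaw),-np.sin(yaw)]);n=np.array([np.sin(yaw),-np.cos(yaw)]) # n = ccw dir
    P=C+r[:,None,None]*u+t[None,:,None]*n
    Q=np.concatenate([P,np.full(P.shape[:2]+(1,),.098)],-1)@T[:3,:3].T+T[:3,3]
    q=Q@K.T;q=q[...,:2]/q[...,2:]
    return r,t,map_coordinates(g.astype(float),[q[...,1],q[...,0]],order=1)
for y in (35,36,37,38,39):
    r,t,S=samp(np.radians(y))
    out=[]
    for sl in (slice(0,15),slice(15,30),slice(30,45)):
        p=S[sl].mean(0);w=np.clip(70-p,0,None)
        a=[]
        for m in ((t<-.015)&(t>-.040),(t>.015)&(t<.04)):
            tt=t[m];a.append(tt[np.argmin(p[m])]*1000); 
            ww=(p[m].max()-p[m])**3;a.append((ww*tt).sum()/ww.sum()*1000)
        out.append(np.round(a,1))
    print(y,out)
r,t,S=samp(np.radians(37));np.set_printoptions(linewidth=250)
print(S[::6,::3].astype(int))
E
```

```text
35 [array([-24. , -23.2,  28. ,  27.7]), array([-24. , -23.3,  28. ,  27.8]), array([-24. , -24.4,  28. ,  28.2])]
36 [array([-25. , -24.3,  26. ,  26.5]), array([-25. , -24.7,  26. ,  26.3]), array([-26. , -26.1,  26. ,  26.5])]
37 [array([-26. , -25.4,  25. ,  25.3]), array([-27. , -26.2,  25. ,  24.9]), array([-28. , -27.8,  24. ,  24.8])]
38 [array([-27. , -26.5,  24. ,  24.1]), array([-28. , -27.7,  23. ,  23.5]), array([-29. , -29.5,  23. ,  23.1])]
39 [array([-28. , -27.7,  23. ,  22.9]), array([-30. , -29.3,  22. ,  22.1]), array([-31. , -31.1,  21. ,  21.4])]
[[ 89  89  87  78  66  49  38  45  55  69  80  83  81  79  81  81  80  78  77  77  73  63  52  48  49  61  77  85  88  87  88]
 [ 89  89  87  79  60  40  30  31  39  54  77  92  94  86  79  76  74  75  74  75  78  75  51  33  32  51  73  86  87  88  88]
 [ 90  90  87  80  63  41  30  31  38  52  75  94 100  99  96  96  97  94  93  94  93  80  53  33  35  52  73  84  88  89  89]
 [ 90  94  94  84  61  37  30  33  45  58  74  88  97 100 100 100 100  99  99  98  93  73  47  28  35  56  77  88  91  90  92]
 [ 91  99 101  92  69  43  31  35  46  64  76  87  96 100 100 100 100 100  99  99  91  74  45  30  33  55  80  91  91  92  91]
 [ 88  89  87  78  58  38  33  51  83 109 115 105 100 100 100 101  99  99  99  98  90  69  41  30  35  57  80  91  92  90  91]
 [ 86  87  84  74  55  36  29  48  74  94  97  94  96 100 100 100  99  98  99  98  92  70  43  28  34  54  78  88  90  90  90]
 [ 87  86  85  73  54  35  28  34  53  68  75  80  90  94  97  99  99  97  97  98  91  72  43  30  34  52  74  87  89  89  90]]
```

```bash
python3 - <<'E'
from h import *
C=AX+[-.0007,-.0003]
for cam in('top','side'):
  for k in range(3):
    i,d=get_image(cam); 
    if k==0: save(i,'c10'+cam)
    for q,z in(('lock_hole',.082),('slot',.098)):
        for e in landmark_of(cam,q)[:1]:
            w=ray(cam,e['xy'],z)[0][:2]-C;print(cam,q,e['xy'],round(e['score'],2),w,np.degrees(np.arctan2(w[1],w[0]))%360)
    W=vials(i,cam);print(len(W),*vfit(W))
im=cv2.imread('pics/c10side.png')[150:270,270:400];cv2.imwrite('pics/c10z.png',cv2.resize(im,None,fx=5,fy=5,interpolation=cv2.INTER_CUBIC))
print(state()['time'])
E
```

```text
top lock_hole [329.5, 234.8] 0.79 [-0.0714 -0.0384] 208.27595547579594
6 [-0.0011 -0.0006  0.0365 34.7622] 0.0002545668857391179
top lock_hole [330.6, 231.5] 0.97 [-0.062  -0.0416] 213.87164399399649
top slot [331.3, 229.0] 0.56 [-0.0561 -0.0435] 217.79291527368713
6 [-0.0011 -0.0006  0.0366 34.7592] 0.00020716007201273512
top lock_hole [332.2, 234.8] 0.86 [-0.0714 -0.046 ] 212.79565303591542
top slot [332.0, 229.7] 0.57 [-0.058  -0.0454] 218.03238394485894
6 [-0.0012 -0.0006  0.0367 34.711 ] 0.00030542108803552456
side lock_hole [344.7, 202.8] 0.81 [-0.0609 -0.0579] 223.55341370040526
side slot [341.1, 201.7] 0.93 [-0.0507 -0.0415] 219.2659286093189
4 [ 0.0007 -0.0039  0.0338 35.6251] 0.007524717867453752
side lock_hole [330.2, 310.4] 0.7 [-0.0786  0.3753] 101.83388932103266
side slot [342.7, 202.4] 0.87 [-0.0563 -0.0387] 214.49285357137668
4 [ 0.0006 -0.0038  0.0337 35.6017] 0.007830867307769409
side lock_hole [342.3, 206.6] 0.92 [-0.0556 -0.0369] 213.5184441044311
side slot [340.3, 203.0] 0.82 [-0.0491 -0.0343] 214.9815716253333
4 [ 0.0006 -0.0037  0.0336 35.4465] 0.007495093562106977
9.875
```

View pics/c10z.png

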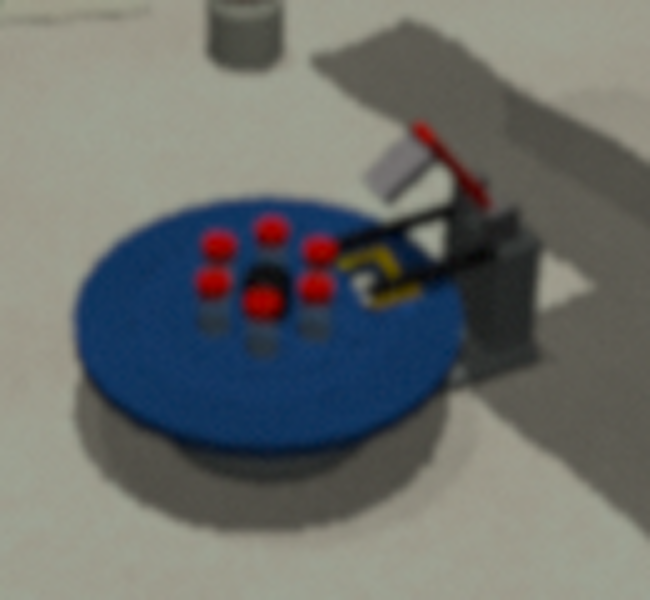

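Emit:
send_rows:
  targets:
    - [0, 0.02, -0.045, 0, 0, 0, 255]
    - [0, 0.04, -0.09, 0, 0, 0, 255]
    - [0, 0.06, -0.135, 0, 0, 0, 255]
    - [0, 0.08, -0.18, 0, 0, 0, 255]
    - [0, 0.1, -0.226, 0, 0, 0, 255]

```text
time: 10.5
position: [0.4467, -0.0811, 0.2494]
eef_rot: [0.593, 0.385, 0.593, -0.385]
wrist_force: [0.6, 0.1, -0.2]
opening: -0.0
```

Emit:
send_rows:
  targets:
    - [0, 0.017, -0.04, 0, 0, 0, 255]
    - [0, 0.017, -0.04, 0, 0, 0, 255]
    - [0.02, 0.017, -0.04, 0, 0, 0, 255]
    - [0.035, 0.017, -0.04, 0, 0, 0, 255]
    - [0.035, 0.017, -0.04, 0, 0, 0, 255]

```text
time: 11.12
position: [0.4457, -0.0396, 0.2137]
eef_rot: [0.593, 0.385, 0.594, -0.385]
wrist_force: [0.4, -0.9, 0.6]
opening: 0.0001
```

```bash
python3 m.py s11;python3 m.py s11;python3 m.py s11; python3 -c "
from h import *
s,R=tool();M=R.as_matrix();print(M,M.T@(np.array([.4467,-.0379,.12])-s['position']))"
```

```text
11.175 [ 0.446  -0.0396  0.2144] [-0.4275  0.2863 -0.0428] n 4 [ 0.0004 -0.0042  0.034  35.3333] 0.007861567071426948
11.225 [ 0.4463 -0.0396  0.2147] [ 0.2177  0.171  -0.5653] n 4 [-0.0003  0.0042  0.0329 21.4955] 0.007947029310577277
11.275 [ 0.4464 -0.0396  0.2149] [-0.1139  1.2212  0.2507] n 4 [ 0.0006 -0.0044  0.034  35.7641] 0.007889700140637093
[[ 0.0007  0.913   0.408 ]
 [-0.0003  0.408  -0.913 ]
 [-1.      0.0005  0.0005]] [ 0.0949  0.0009 -0.0015]
```

View pics/s11z.png

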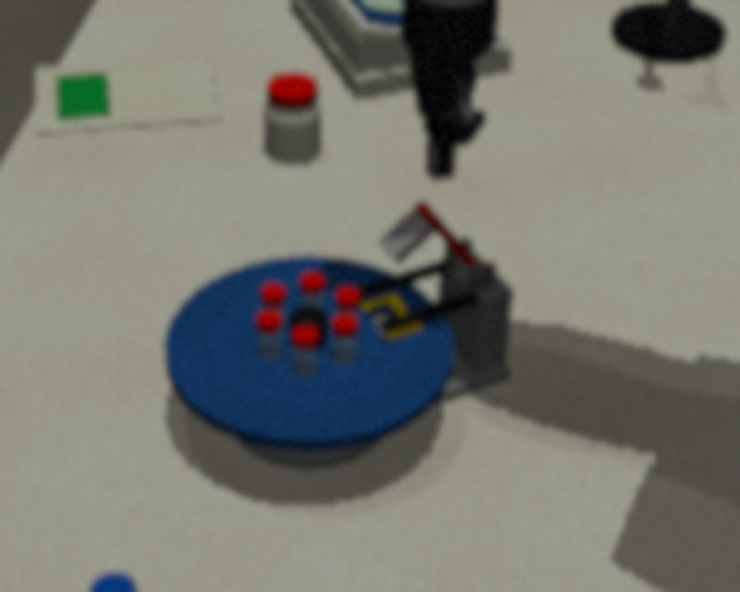

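Emit:
send_rows:
  targets:
    - [0.012, 0.001, -0.001, 0, 0, 0, 255]
    - [0.024, 0.001, -0.001, 0, 0, 0, 255]
    - [0.036, 0.001, -0.001, 0, 0, 0, 255]
    - [0.045, 0.001, -0.001, 0, 0, 0, 255]
    - [0.054, 0.001, -0.001, 0, 0, 0, 255]

```text
time: 11.9
position: [0.4466, -0.0378, 0.1597]
eef_rot: [0.593, 0.385, 0.593, -0.385]
wrist_force: [0.3, -0.6, 0.7]
opening: -0.0001
```

```bash
python3 m.py s12
```

```text
11.95 [ 0.4461 -0.0377  0.1587] [-0.3963  0.2238 -1.6545] n 4 [-0.0004  0.0041  0.0327 21.6606] 0.007976794828311956
```

View pics/s12z.png

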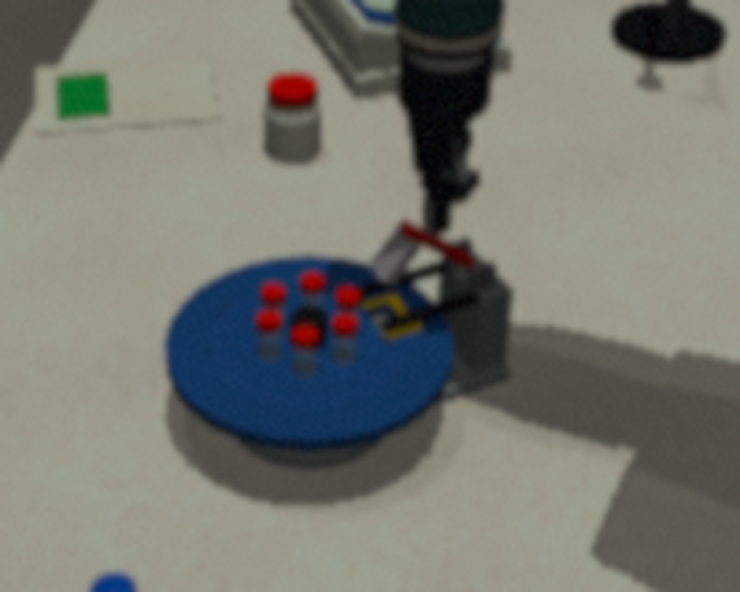

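The lever is lowering and the wheel has not moved, so I continue down.

Emit:
send_rows:
  targets:
    - [0.008, 0, 0, 0, 0, 0, 255]
    - [0.016, 0, 0, 0, 0, 0, 255]
    - [0.024, 0, 0, 0, 0, 0, 255]
    - [0.03, 0, 0, 0, 0, 0, 255]
    - [0.035, 0, 0, 0, 0, 0, 255]

```text
time: 12.58
position: [0.4465, -0.0378, 0.1249]
eef_rot: [0.593, 0.385, 0.593, -0.385]
wrist_force: [0.3, -0.8, 0.3]
opening: -0.0003
```

```bash
python3 m.py s13
```

```text
12.625 [ 0.4463 -0.0377  0.1245] [-0.856  -0.4992 -0.3981] n 4 [-0.0004  0.0045  0.0325 21.2843] 0.007888930489740462
```

View pics/s13z.png

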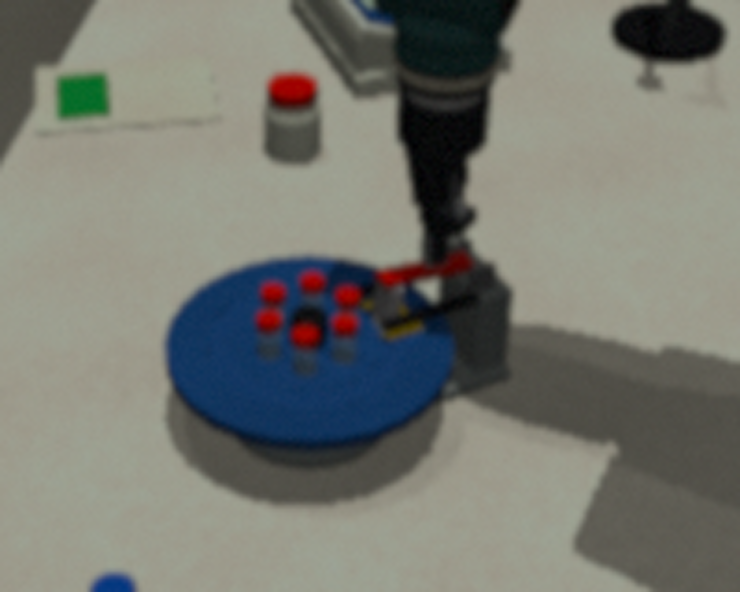

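Emit:
send_rows:
  targets:
    - [0.002, 0, 0, 0, 0, 0, 255]
    - [0.004, 0, 0, 0, 0, 0, 255]
    - [0.005, 0, 0, 0, 0, 0, 255]
    - [0.006, 0, 0, 0, 0, 0, 255]
    - [0.006, 0, 0, 0, 0, 0, 255]

```text
time: 13.25
position: [0.4467, -0.0378, 0.1199]
eef_rot: [0.594, 0.385, 0.593, -0.384]
wrist_force: [-3.6, 0.7, 11.8]
opening: 0.0
```

```bash
python3 m.py s14;python3 m.py s14; python3 m.py s14
```

```text
13.3 [ 0.4467 -0.0378  0.1199] [-3.3161  0.7841 12.7203] n 4 [-0.0003  0.0042  0.0326 21.7528] 0.007809756093335008
13.35 [ 0.4467 -0.0378  0.1199] [-3.2403 -0.0331 12.0048] n 4 [-0.0004  0.0043  0.0325 21.7062] 0.007907945194241843
13.4 [ 0.4467 -0.0378  0.1199] [-3.5542  0.8015 12.5604] n 4 [-0.0003  0.0041  0.0327 21.7902] 0.007999036213070786
```

View pics/s14z.png

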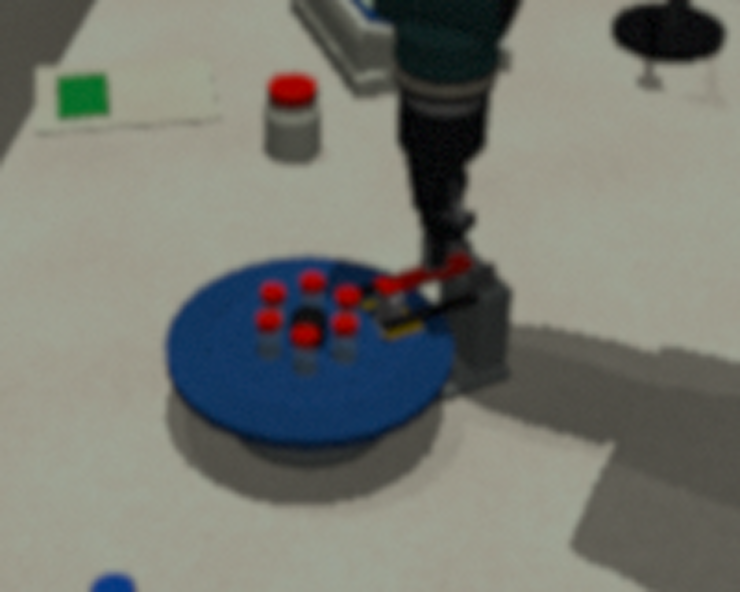

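The lever is at its stop: z is 0.1199 m with a 12 N reaction. I lift off and check from above.

Emit:
send_rows:
  targets:
    - [-0.02, 0, 0, 0, 0, 0, 255]
    - [-0.06, 0, 0, 0, 0, 0, 255]
    - [-0.12, 0, 0, 0, 0, 0, 255]
    - [-0.13, -0.02, 0.045, 0, 0, 0, 255]
    - [-0.13, -0.04, 0.09, 0, 0, 0, 255]

```text
time: 14.02
position: [0.4473, -0.1374, 0.2506]
eef_rot: [0.595, 0.384, 0.593, -0.384]
wrist_force: [0.8, -0.2, -0.9]
opening: 0.0003
```

Emit:
send_rows:
  targets:
    - [0, -0.02, 0.045, 0, 0, 0, 255]
    - [0, -0.04, 0.09, 0, 0, 0, 255]
    - [0, -0.06, 0.135, 0, 0, 0, 255]
    - [0, -0.08, 0.18, 0, 0, 0, 255]
    - [0, -0.08, 0.18, 0, 0, 0, 255]

```text
time: 14.65
position: [0.447, -0.336, 0.2484]
eef_rot: [0.593, 0.385, 0.593, -0.386]
wrist_force: [-0.1, 1.0, 0.3]
opening: 0.0002
```

```bash
python3 m.py s15; python3 - <<'E'
from h import *
for k in range(4):
    i,d=get_image('top');W=vials(i,'top');x,e=vfit(W);print(len(W),x[3])
save(i,'t15')
im=cv2.imread('pics/t15.png')[160:270,265:370];z=cv2.resize(im,None,fx=5,fy=5,interpolation=cv2.INTER_CUBIC)
i,d=get_image('side');P=cloud('side',d);C=np.array([.5458,.0349])
im2=cv2.imread('pics/s15z.png');im2=cv2.resize(im2[230:470,130:600],None,fx=1,fy=1)
cv2.imwrite('pics/t15z.png',z);cv2.imwrite('pics/s15zz.png',cv2.resize(im2,None,fx=1.6,fy=1.6))
hsv=cv2.cvtColor(i,cv2.COLOR_RGB2HSV)
m=((hsv[:,:,0]<8)|(hsv[:,:,0]>172))&(hsv[:,:,1]>150)&(hsv[:,:,2]>50)&(d>0)
yaw=np.radians(36.3);Q=P[m];Q=np.c_[(Q[:,:2]-C)@[-np.cos(yaw),-np.sin(yaw)],(Q[:,:2]-C)@[np.sin(yaw),-np.cos(yaw)],Q[:,2]]
Q=Q[(Q[:,0]>.06)&(Q[:,0]<.18)&(abs(Q[:,1])<.03)]
print('lever r,t,z');[print(np.round(np.median(Q[(Q[:,0]>=a)&(Q[:,0]<a+.015)],0),4)) for a in(.065,.08,.095,.11,.125,.14) if ((Q[:,0]>=a)&(Q[:,0]<a+.015)).any()]
E
```

```text
14.7 [ 0.447  -0.3343  0.2487] [-0.7389  0.055  -0.0706] n 4 [ 0.0006 -0.0036  0.0337 35.3866] 0.007651042643938959
6 34.84818820547212
6 34.77900826152153
6 34.771980916486704
6 34.75903679748071
lever r,t,z
[ 0.0715 -0.0019  0.1191]
[ 0.0847 -0.0032  0.1196]
[ 0.1008 -0.0043  0.1181]
[ 0.118  -0.0013  0.1194]
[ 0.133  -0.0048  0.1188]
[ 0.1483 -0.001   0.119 ]
```

View pics/t15z.png

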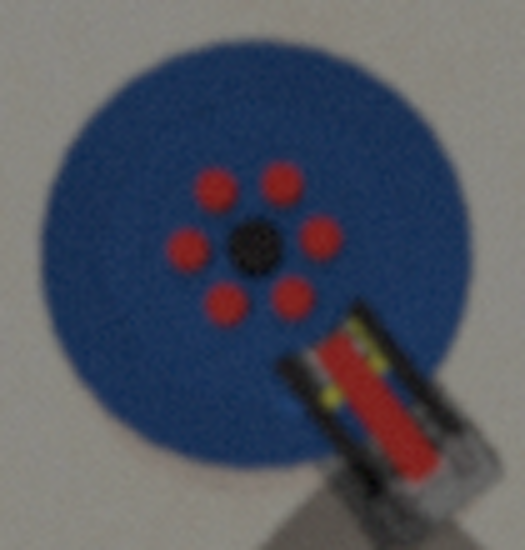

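View pics/s15zz.png

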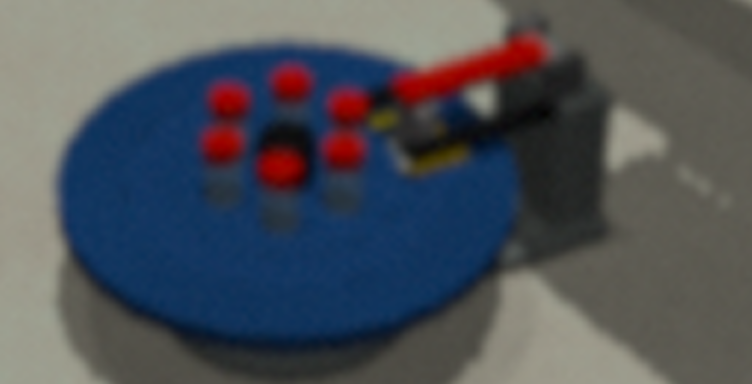

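```bash
python3 -c "
from h import *
print(sign_off(),state()['time'])"
```

```text
the job is handed in; nothing more can be done
the job is handed in; nothing more can be done
```

The wheel is at rest with the lock hole under the slot, and the lever is fully down with its tab in the hole. I handed the job in at about 15 s of the 67 s allowed.

I braked the wheel with a light press of the shut fingers on the outer band. Then I dragged it about 25° round until the hole was under the slot and lifted clear. The top view showed it at rest before I pressed the lever down.

**What the last checks showed:**
- **Lever:** its upper face is level at about 119 mm along its whole length (120 expected). It met its stop with a 12 N reaction at 119.9 mm.
- **Wheel:** the angle stayed at 34.8° (vial-ring phase) before and after the lever press, so the lever did not turn it.
- **Fingers:** they were clear of everything at hand-in.
- **Bystanders:** nothing was seen to move, though I did not re-measure them at the end.

**Checks that disagreed:** my measurements put the hole about 2 to 3 mm clockwise of the slot's centre, which is inside the 6 mm limit but not exact. The trained networks' hole and slot points scattered by several degrees. The side-camera vial fit was also unreliable near the end because the caps merged in the image. I relied on the top-camera fit instead.

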